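# Take a height reading with the telescoping gauge and hold it extended

### The job

Squeeze the release button on the head of the telescoping height gauge and, keeping it squeezed, lower the head until the sprung foot stands on the part beneath it and is pushed in about half of its travel, gently, without bottoming the foot; pause there for half a second. Then, still squeezing, pull the head straight up past its first stop to its second stop at the top, and finish while holding it there with the button pressed. Leave both turned parts and everything else on the desk where they stand.

Things in the scene. Friction and masses are not known exactly. Their poses are not given: they have to be found in the camera images.
- gauge: Telescoping height gauge, bolted to the desk: grey base plate 95 x 100 x 12 mm, upright bright tube of 28 mm diameter, top 125 mm above the desk, out of which a mast rises that carries the head. Origin on the desk on the tube's axis; z up. From the head a level arm (20 mm wide, underside at 175 mm at the first stop) runs 85 mm along the gauge's -x to the foot.
- grip (a point): Centre of the black grip block on top of the head, on the tube's axis, 209 mm above the desk at the first stop; axes as the gauge's. Block: 36 mm along x, 38 mm tall (19 mm up and down from here), back face at y = -16 mm, +y face at y = +16 mm with the button in it. Take it from above, fingers closing along y: one on the back, one on the button (38 mm over the button when out, 32 mm when pressed).
- gauge_head (a joint): Height of the head over its first stop, m, positive up. 0 = first stop, its start: a catch locks it both ways there while the button is out, and snaps in again if the button is let out there. +0.050 = second stop, solid upper end of travel; -0.052 = lower end. With the button pressed it slides freely and drops by its weight (about 5 N) if let go. 20 to 30 N of grip will do.
- release_button (a joint): Release button in the grip block's +y face: steel bar 12 mm wide (x), 32 mm tall, between two cheeks, 6 mm proud. Value: travel, m: 0 = out, 0.006 = pressed flush with the cheeks. Sprung, about 2 N to start, 5.5 N when flush. The catch is free from 0.0035 on.
- foot_pad (a point): Centre of the underside of the foot: a steel disc of 28 mm diameter on an upright rod at the end of the arm, 85 mm from the tube's axis along the gauge's -x. 68 mm above the desk at the start. It goes up and down with the head.
- foot (a joint): How far the foot is pushed up into the arm against its spring, m: 0 = hanging free, 0.016 = bottomed, half travel = 0.008. 1.2 N to start, 200 N/m more. Because the foot stays on the part, it grows as much as the head is lowered further.
- ring: Loose plain steel ring, 44 mm diameter, 35 mm tall, with a hole down the middle smaller than the foot disc; stands upright on the desk, origin at the centre of its underside. Either this or the bush stands under the foot; the other stands to the side.
- bush: Loose solid steel flanged bush, 50 mm tall: flange 52 mm diameter, 12 mm thick, at the bottom, then 36 mm diameter; stands upright on the desk, origin at the centre of its underside. Either this or the ring stands under the foot.
- pliers: Bystander: pliers with red grips, 174 x 53 x 13 mm, lying on the desk to the left.
- reel: Bystander: solder reel, 54 mm diameter, 38 mm tall, behind the gauge; origin at the centre of its underside.
- gland: Bystander: dark cable gland, 32 x 28 x 32 mm, right of the gauge; origin at the centre of its underside.
Not all that is in view belongs to the job. Leave any orange or turquoise look-alike of the ring alone.

How it is judged:
By the outcome, as a careful person would: the job done as asked, in the order asked, and still so for the second after the job is handed in, while the arm keeps its last pose, push and grip.
It also fails if it takes over 40 s, if anything falls off the work surface, if the arm or the gripper's body presses on something with over 40 N, if the wrist force passes 120 N, or if a joint passes its speed limit or range.

### The arm

A 6-joint arm with a two-finger parallel gripper is mounted at the origin on a cart in front of the work surface, level with it; the furniture and walls round the work are solid. World frame = base frame: x ahead of the robot, y to its left, z up, the work surface at z = 0. Lengths are in m, angles in degrees, forces in N, time in s.
With the tool pointing down it reaches from about 0.25 to 0.725 m from the base axis. Payload 9.7 kg.
Tool frame: the origin (TCP) lies between the finger pads; the fingertips stand 25 mm ahead of it and the grasp point (between the pads) lies 6 mm ahead of it; z points along the fingers, y is the line along which they close (so a half turn about z gives the same grasp; the last joint's range is limited). The gripper opens to 85 mm and grips with 20 to 120 N. Pads are 22 mm wide; open, the fingers measure 114 mm over their backs; the gripper's body (76 mm by 85 mm) begins 54 mm behind the grasp point. The pads swing forward as they close: fully open they stand 13 mm farther back than shut.
Start: joints at [75.459, 4.979, 10.078, 95.1, 0, 90], TCP at [0.138, 0.532, 0.256] pointing down, gripper open.
Joint ranges: [-179.16, 179.16], [-48.56, 103.87], [-65.8, 70.77], [-126.05, 130.52], [-82.76, 87.17], [-180, 180]. Speed limits (degrees/s): [127.2, 127.2, 147.25, 180, 180, 180].

### API

Orientations are given as [roll, pitch, yaw] about the fixed x, y, z axes, in that order (R = Rz(yaw) Ry(pitch) Rx(roll)).
In Python, from workcell import bot gives the robot as it stands. The module is installed in compiled form; this text tells all that it offers.
- The arm moves only by the tool move_tool, called after "Request:" by a JSON object that holds its "method" and its "body". Schema: {"type":"object","properties":{"rows":{"type":"object","properties":{"offsets":{"type":"array","items":{"type":"array","items":{"type":"number"},"minItems":5,"maxItems":5},"minItems":1,"maxItems":5}},"additionalProperties":false,"required":["offsets"]},"squeeze":{"type":"number"},"only":{"type":"string"},"quiet":{"type":"boolean"},"lines":{"type":"string"}},"required":["rows"],"additionalProperties":false}. rows is an object whose key "offsets" holds a list of rows, 1 to 5 of them, each of 5 numbers: dx, dy, dz in m, then a turn about the tool's z in degrees, then the finger opening in m; each row is the pose to reach, as a shift and turn from the pose commanded when the call began, along the tool's axes at that moment; what a row does not reach only later rows make up. A row lasts 1/12 s, in which the tool goes at most 0.0417 m and 7.16 degrees, less where a joint would pass 70% of its speed; a pose out of reach is approached as far as the arm can. The fingers move at their own pace and stop on an object; squeeze is the grip in N (left out, the last holds). Time passes only in rows, so rows that do not move let the fingers close. The tool returns the time, the measured TCP pose, the force, the opening and the grip force at its end. only (a regular expression) keeps the lines of the reply that match it, lines (a string "A,B") keeps lines A to B, and quiet returns only ok. Input that does not fit is refused with a message, and nothing moves.
- bot.get_obs(): the state, without advancing time (a new reading comes with each control period).
- bot.camera(name): name is "scene" or "top" or "wrist"; returns the picture (384x512x3 uint8, blue, green, red); there is no depth.
- bot.camera_info(name): a dict with "mtx" (3x3 intrinsics, pixels), "extrinsics" (4x4, takes a point from camera to world coordinates). Camera axes: x right, y down, z forward; pixel columns grow to the right and rows downward; lengths in m; the calibration is good to about 2 mm. A picture is of the moment at which its call begins: read the wrist's pose just before it. camera_info takes no time and is no camera call; for the wrist camera it gives the pose at the moment of the call.
- bot.job_done(): hands the job in; it is judged then, once.
The state is a dict: "time": time; "q": joint angles; "qd": joint speeds; "joint_efforts": joint torques, N m; "ee_pos": TCP position; "tcp_rot": TCP orientation; "wrist_force": force on the tool from outside, world axes, zero at the start; "torque": the same for the moment, N m; "opening": finger opening in m; "grasp_force": force on a finger pad.
Only numpy, scipy, OpenCV 4.12 (cv2) and the standard library are available. Lean on these libraries where they do the work, as an engineer would, in place of code of your own. Each camera call takes 0.05 s, during which the arm holds its last target. There are 200 camera calls.

## Working session

There is one attempt and no reset: what is moved stays moved. The work goes in short steps, Python scripts to look and compute and a tool call to move; the robot and the scene stay as the last step left them, time stands still between calls to the robot, and variables do not carry over. Pictures are saved under pics/ and viewed, at most 10 in all, crops included, and the job is handed in when it is done.

```bash
mkdir -p pics
```

Run:
```python
from workcell import bot
import cv2,numpy as np
o=bot.get_obs();print(o['time'],o['ee_pos'],o['tcp_rot'],o['opening'],o['wrist_force'])
for n in ['scene','top']:
    cv2.imwrite(f'pics/{n}0.png',cv2.resize(bot.camera(n),(800,600),interpolation=cv2.INTER_CUBIC))
    i=bot.camera_info(n);print(n,np.round(i['mtx'],2).tolist(),np.round(i['extrinsics'],4).tolist())
```

```text
0.0 [0.13804755 0.53218352 0.2555647 ] [-1.79921178e+02 -9.17782914e-04  1.65457200e+02] 0.08557302693043514 [ 0.39360116 -0.88374505 -0.12378857]
scene [[405.08, 0.0, 247.69], [0.0, 405.08, 188.02], [0.0, 0.0, 1.0]] [[0.4693, -0.4364, 0.7676, -0.3947], [-0.883, -0.2234, 0.4128, -0.8007], [-0.0086, -0.8716, -0.4902, 0.7559], [0.0, 0.0, 0.0, 1.0]]
top [[387.0, 0.0, 266.76], [0.0, 387.0, 188.63], [0.0, 0.0, 1.0]] [[0.0218, -0.9827, 0.1842, 0.3], [-0.9997, -0.0224, -0.0007, -0.2995], [0.0048, -0.1841, -0.9829, 1.3598], [0.0, 0.0, 0.0, 1.0]]
```

View pics/scene0.png

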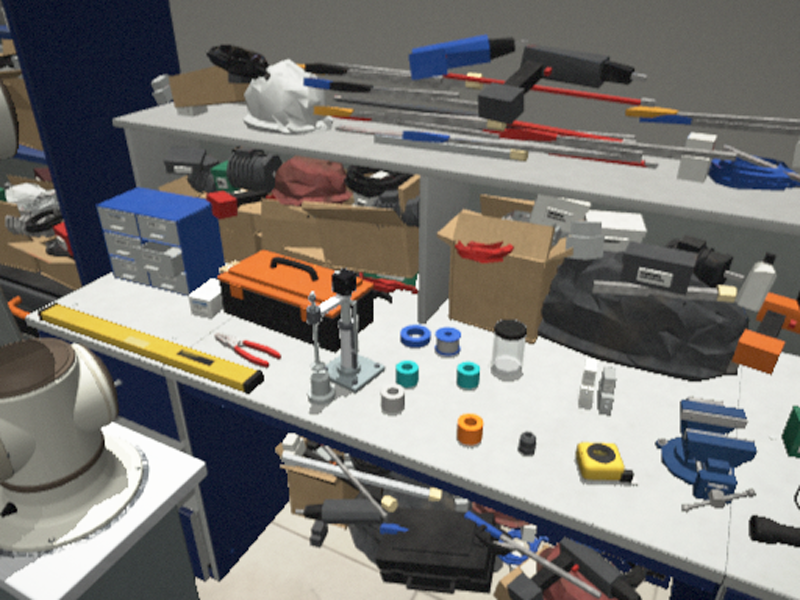

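View pics/top0.png

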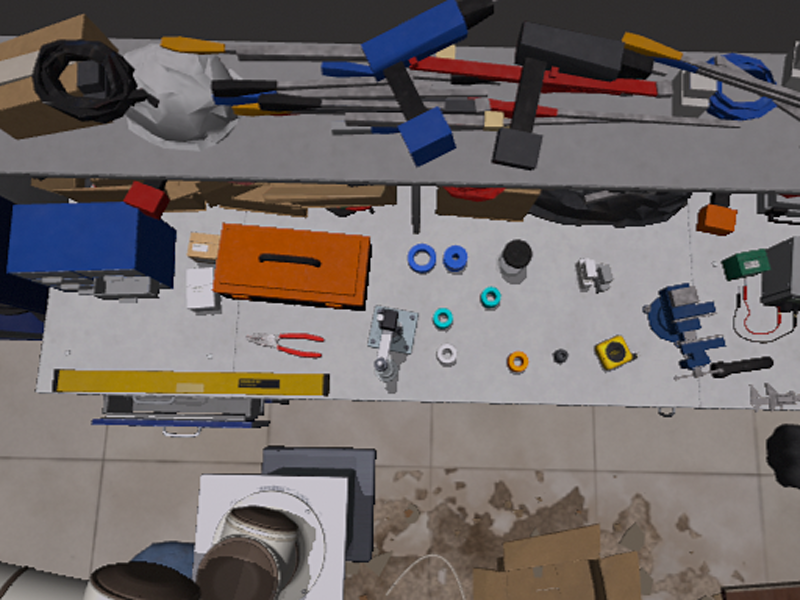

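The scene picture shows the gauge with the black grip block at (345,283), and the bush under the foot at (320,385). The plain grey ring stands aside at (392,398). In the top picture the block is at about (388,318) and the foot end at (383,366). Possible mix-ups, in top-picture pixels:
- **For the grip:** the gland at (560,355) and the black jar lid at (517,252).
- **For the ring:** turquoise at (443,318) and (490,297), orange at (517,361), blue at (421,258).

I choose the black block on the mast and check it in a crop.

Run:
```python
from workcell import bot
import cv2,numpy as np
a=bot.camera('top')[185:260,225:285]; b=bot.camera('scene')[165:265,180:260]
A=cv2.resize(a,(480,600),interpolation=cv2.INTER_CUBIC)   # x8, origin (225,185)
B=cv2.resize(b,(320,400),interpolation=cv2.INTER_CUBIC)   # x4, origin (180,165)
c=np.zeros((600,800,3),np.uint8);c[:,:480]=A;c[:400,480:]=B
cv2.imwrite('pics/crop1.png',c)
```

```text
(no output)
```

View pics/crop1.png

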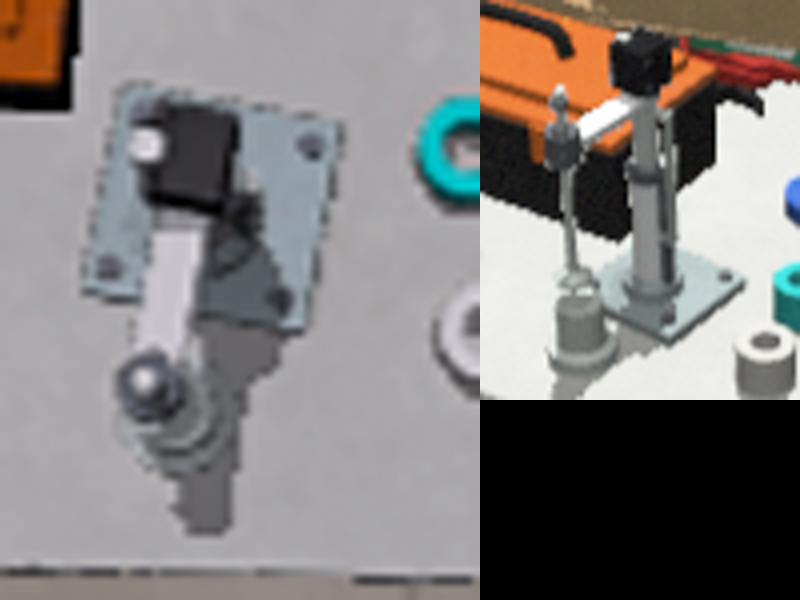

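The crop shows the black block on top of the mast at about crop (190,155), with the bright button on its left (+y) face at (148,145). The plate corners are at about (122,82), (345,118), (300,332) and (82,292), and the foot knob is at (148,382). The bush is under the foot.

Create h.py:
```python
from workcell import bot
import numpy as np
def px(i,u,v,z):
    E=np.array(i['extrinsics']);d=E[:3,:3]@np.linalg.solve(np.array(i['mtx']),[u,v,1]);o=E[:3,3]
    return o+d*(z-o[2])/d[2]
def proj(i,p):
    E=np.array(i['extrinsics']);c=E[:3,:3].T@(np.array(p)-E[:3,3]);q=np.array(i['mtx'])@c;return q[:2]/q[2]
```

Run:
```python
from h import *
T=bot.camera_info('top');S=bot.camera_info('scene')
f=lambda x,y,z:px(T,225+x/8-.5,185+y/8-.5,z)
P=[f(*c,.012) for c in [(122,82),(345,118),(300,332),(82,292)]]
print('plate',np.round(P,3).tolist(),np.mean(P,0).round(4))
print([np.linalg.norm(P[i]-P[i-1]).round(4) for i in range(4)])
for a,b in [(0,3),(1,2)]: d=P[a]-P[b];print('x-axis yaw',np.degrees(np.arctan2(d[1],d[0])))
for a,b in [(0,1),(3,2)]: d=P[a]-P[b];print('y-axis yaw',np.degrees(np.arctan2(d[1],d[0]))-90)
print('block top centre approx',f(190,150,.228).round(4))
s=lambda x,y,z:px(S,180+(x-480)/4-.5,165+y/4-.5,z)
print('scene block top',s(642,40,.228).round(4),'bush base',s(580,360,0).round(4),'tube base',s(654,287,.012).round(4))
```

```text
plate [[0.528, -0.206, 0.012], [0.515, -0.304, 0.012], [0.42, -0.287, 0.012], [0.435, -0.191, 0.012]] [ 0.4745 -0.247   0.012 ]
[np.float64(0.0943), np.float64(0.0997), np.float64(0.0963), np.float64(0.0966)]
x-axis yaw -8.66588839201883
x-axis yaw -10.505624410879603
y-axis yaw -7.986530813567924
y-axis yaw -9.11141989999851
block top centre approx [ 0.4669 -0.2466  0.228 ]
scene block top [ 0.4651 -0.2498  0.228 ] bush base [ 0.3775 -0.2385  0.    ] tube base [ 0.4666 -0.2491  0.012 ]
```

The plate sides measure about 0.095 and 0.098 m, as they should. Both cameras put the grip at about (0.467, -0.248) with yaw about -9°, and the bush is where the foot should be. I'll move towards the gauge, staying high.

Request:
{"method": "move_tool", "body": {"rows": {"offsets": [[-0.025, -0.033, -0.006, 0, 0.085], [-0.05, -0.065, -0.012, 0, 0.085], [-0.075, -0.098, -0.018, 0, 0.085], [-0.1, -0.131, -0.024, 0, 0.085], [-0.125, -0.163, -0.03, 0, 0.085]]}, "squeeze": 25}}

```text
time: 0.62
ee_pos: [0.2182, 0.3414, 0.2863]
tcp_rot: [-180.0, 0.0, 165.5]
wrist_force: [0.9, 0.1, 0.4]
opening: 0.085
grasp_force: 0.0
```

Request:
{"method": "move_tool", "body": {"rows": {"offsets": [[-0.025, -0.033, -0.006, 0, 0.085], [-0.05, -0.065, -0.012, 0, 0.085], [-0.075, -0.098, -0.018, 0, 0.085], [-0.1, -0.131, -0.024, 0, 0.085], [-0.125, -0.163, -0.03, 0, 0.085]]}}}

```text
time: 1.03
ee_pos: [0.2981, 0.1522, 0.3167]
tcp_rot: [180.0, 0.0, 165.5]
wrist_force: [1.1, 0.1, -0.2]
opening: 0.0848
grasp_force: 0.0
```

Request:
{"method": "move_tool", "body": {"rows": {"offsets": [[-0.025, -0.033, -0.006, 0, 0.085], [-0.05, -0.065, -0.012, 0, 0.085], [-0.075, -0.098, -0.018, 0, 0.085], [-0.1, -0.131, -0.024, 0, 0.085], [-0.125, -0.163, -0.03, 0, 0.085]]}}}

```text
time: 1.45
ee_pos: [0.3783, -0.0374, 0.3468]
tcp_rot: [180.0, 0.0, 165.4]
wrist_force: [1.3, 1.8, -1.1]
opening: 0.0849
grasp_force: 0.0
```

Request:
{"method": "move_tool", "body": {"rows": {"offsets": [[-0.025, -0.033, -0.006, 0, 0.085], [-0.05, -0.065, -0.012, 0, 0.085], [-0.075, -0.098, -0.018, 0, 0.085], [-0.1, -0.131, -0.024, 0, 0.085], [-0.12, -0.155, -0.03, -5.5, 0.085]]}}}

```text
time: 1.87
ee_pos: [0.4559, -0.2183, 0.3759]
tcp_rot: [-180.0, -0.0, 170.8]
wrist_force: [-0.2, 0.5, -0.3]
opening: 0.0849
grasp_force: 0.0
```

Run:
```python
from h import *
import cv2
W=bot.camera_info('wrist');im=bot.camera('wrist')
cv2.imwrite('pics/w1.png',cv2.resize(im,(800,600),interpolation=cv2.INTER_CUBIC))
print(np.round(W['mtx'],1).tolist(),np.round(W['extrinsics'],4).tolist())
print(proj(W,(.467,-.248,.228))*800/512)
```

```text
[[269.4, 0.0, 257.0], [0.0, 269.4, 191.0], [0.0, 0.0, 1.0]] [[0.1601, 0.9397, 0.3022, 0.3782], [0.9871, -0.1522, -0.0496, -0.2058], [-0.0006, 0.3062, -0.952, 0.4936], [0.0, 0.0, 0.0, 1.0]]
[360.8584347  311.20061633]
```

View pics/w1.png

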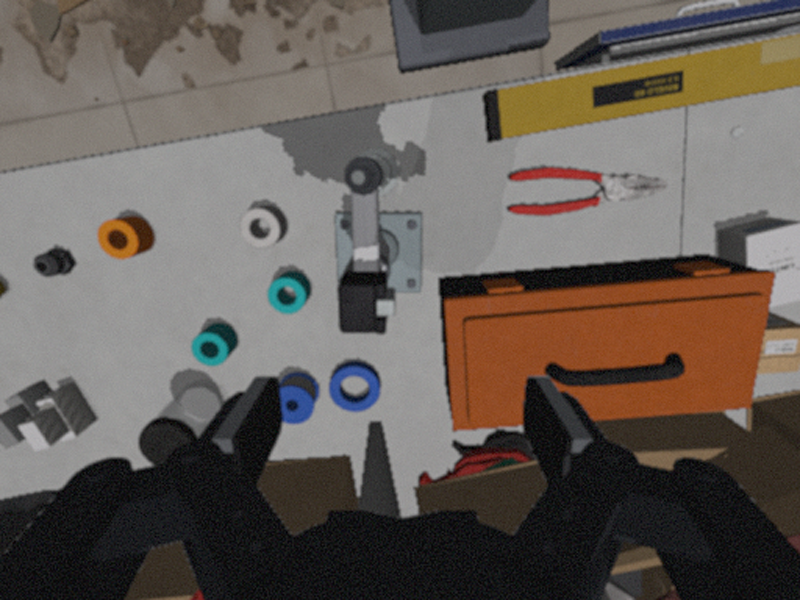

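The wrist picture shows the black block at (363,300) with the button at (385,305). The arm runs up to the foot knob at (363,175), and the toolbox is well clear. I'll check my estimate with an overlaid wireframe.

Run:
```python
from h import *
import cv2
out=[]
yaw=np.radians(-9);c,s=np.cos(yaw),np.sin(yaw);O=np.array([.467,-.248,0])
g=lambda x,y,z:O+np.array([c*x-s*y,s*x+c*y,z])
for n,k,(u0,v0,w,h) in [('wrist',8,(205,165,50,60)),('top',8,(232,190,45,70))]:
    W=bot.camera_info(n);im=bot.camera(n)[v0:v0+h,u0:u0+w]
    im=cv2.resize(im,None,fx=k,fy=k,interpolation=cv2.INTER_CUBIC)
    q=lambda p:tuple(int(t) for t in (proj(W,p)-[u0-.5,v0-.5])*k)
    def loop(P,col): cv2.polylines(im,[np.array([q(p) for p in P])],True,col,1)
    for z,col in [(.228,(0,255,0)),(.19,(0,255,255))]:
        loop([g(x,y,z) for x,y in [(-.018,-.016),(.018,-.016),(.018,.016),(-.018,.016)]],col)
    loop([g(x,y,.225) for x,y in [(-.006,.016),(.006,.016),(.006,.022),(-.006,.022)]],(0,0,255))
    loop([g(-.085+.026*np.cos(t),.026*np.sin(t),.0) for t in np.arange(0,6.28,.3)],(255,0,255))
    cv2.imwrite
    out.append(cv2.copyMakeBorder(im,0,600-im.shape[0],0,0,0) if im.shape[0]<600 else im[:600])
cv2.imwrite('pics/ov.png',np.hstack(out)[:, :800])
```

```text
(no output)
```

View pics/ov.png

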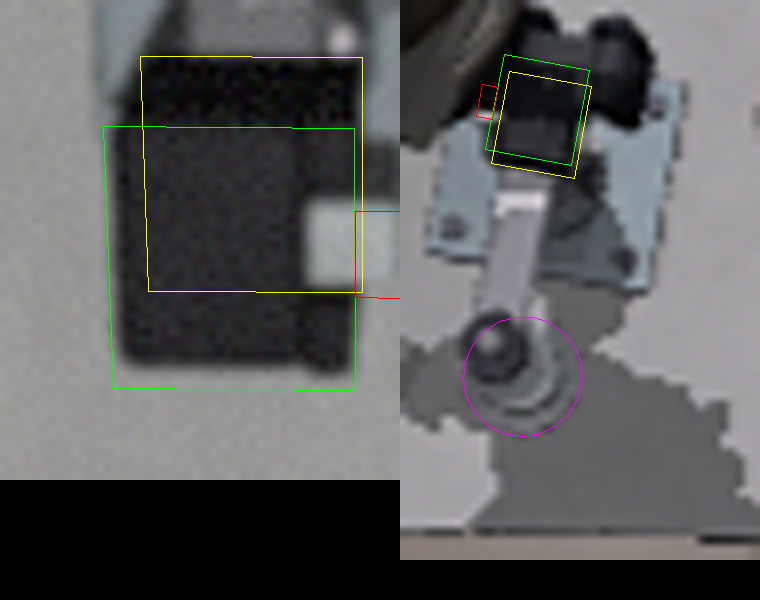

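The block sits about 1.5 mm nearer than predicted and the yaw fits, so I take the grip as (0.4655, -0.248, 0.209). Now I align over it and come down to just above it.

Request:
{"method": "move_tool", "body": {"rows": {"offsets": [[-0.0142, -0.0278, 0.03, 0, 0.07], [-0.0142, -0.0278, 0.06, 0, 0.07], [-0.0142, -0.0278, 0.09, 0, 0.07], [-0.0142, -0.0278, 0.09, 0, 0.07]]}}}

```text
time: 2.35
ee_pos: [0.4633, -0.2433, 0.28]
tcp_rot: [179.8, -0.5, 170.9]
wrist_force: [-0.2, 0.1, -1.8]
opening: 0.0702
grasp_force: 0.0
```

Run:
```python
from h import *
import cv2
print(bot.get_obs()['ee_pos'])
W=bot.camera_info('wrist');im=bot.camera('wrist')
cv2.imwrite('pics/w2.png',im[150:384,100:412].repeat(2,0).repeat(2,1))
print([ (proj(W,p)-[100,150])*2 for p in [(.4655,-.248,.228)]])
```

```text
[ 0.46326371 -0.24328559  0.28000488]
[array([301.73226054, 157.74621623])]
```

View pics/w2.png

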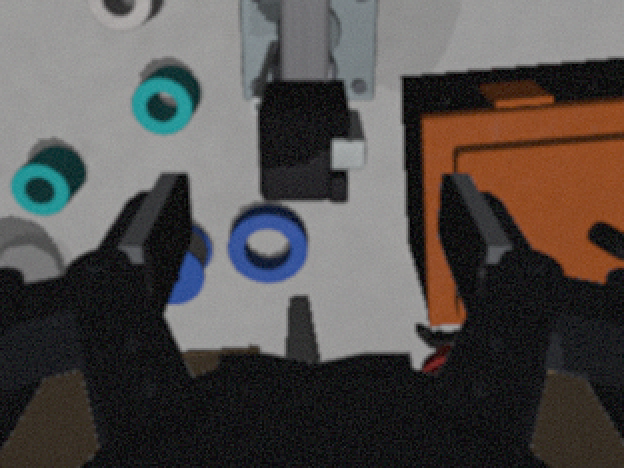

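The block's top face is centred at about (304,157), against a predicted (302,158), so it lies about 1 mm further left. The fingers straddle it with clear room, and I descend.

Request:
{"method": "move_tool", "body": {"rows": {"offsets": [[0, 0.0007, 0, 0, 0.07], [0, 0.0007, 0.02, 0, 0.07], [0, 0.0007, 0.045, 0, 0.07], [0, 0.0007, 0.068, 0, 0.07], [0, 0.0007, 0.068, 0, 0.07]]}}}

```text
time: 2.82
ee_pos: [0.4651, -0.2435, 0.2173]
tcp_rot: [180.0, -0.1, 171.0]
wrist_force: [-0.9, 0.5, -0.3]
opening: 0.0699
grasp_force: 0.0
```

Request:
{"method": "move_tool", "body": {"rows": {"offsets": [[0, 0, 0, 0, 0.07], [0, 0, 0, 0, 0.07]]}}}

```text
time: 2.98
ee_pos: [0.4661, -0.2444, 0.2215]
tcp_rot: [-179.9, 0.2, 171.0]
wrist_force: [0.8, 0.3, 0.1]
opening: 0.0699
grasp_force: 0.0
```

Request:
{"method": "move_tool", "body": {"rows": {"offsets": [[0, -0.003, 0.004, 0, 0.07], [0, -0.003, 0.004, 0, 0.07], [0, -0.003, 0.004, 0, 0.07], [0, -0.003, 0.004, 0, 0.07]]}}}

```text
time: 3.32
ee_pos: [0.4649, -0.2474, 0.2148]
tcp_rot: [-180.0, 0.0, 170.9]
wrist_force: [0.1, 1.0, 0.4]
opening: 0.07
grasp_force: 0.0
```

Request:
{"method": "move_tool", "body": {"rows": {"offsets": [[0, 0, 0, 0, 0.05], [0, 0, 0, 0, 0.04], [0, 0, 0, 0, 0.03], [0, 0, 0, 0, 0.02], [0, 0, 0, 0, 0.02]]}, "squeeze": 28}}

```text
time: 3.73
ee_pos: [0.4648, -0.2473, 0.2138]
tcp_rot: [180.0, -0.0, 170.9]
wrist_force: [1.2, -1.8, -4.7]
opening: 0.0317
grasp_force: 33.3
```

Request:
{"method": "move_tool", "body": {"rows": {"offsets": [[0, 0, 0, 0, 0.02], [0, 0, 0, 0, 0.02], [0, 0, 0, 0, 0.02], [0, 0, 0, 0, 0.02]]}}}

```text
time: 4.07
ee_pos: [0.4648, -0.2474, 0.214]
tcp_rot: [-180.0, -0.0, 170.9]
wrist_force: [1.5, -2.7, -6.2]
opening: 0.0315
grasp_force: 33.2
```

The button is pressed (opening 31.7 mm) and the head's weight hangs on the gripper. I lower it to just above contact.

Request:
{"method": "move_tool", "body": {"rows": {"offsets": [[0, 0, 0.004, 0, 0.02], [0, 0, 0.008, 0, 0.02], [0, 0, 0.012, 0, 0.02], [0, 0, 0.015, 0, 0.02], [0, 0, 0.015, 0, 0.02]]}}}

```text
time: 4.48
ee_pos: [0.4648, -0.2473, 0.1985]
tcp_rot: [-180.0, -0.0, 171.0]
wrist_force: [2.2, -4.5, -4.6]
opening: 0.0317
grasp_force: 33.6
```

Request:
{"method": "move_tool", "body": {"rows": {"offsets": [[0, 0, 0, 0, 0.02], [0, 0, 0, 0, 0.02], [0, 0, 0, 0, 0.02]]}}}

```text
time: 4.73
ee_pos: [0.4648, -0.2473, 0.1993]
tcp_rot: [-180.0, -0.0, 171.0]
wrist_force: [0.9, -5.6, -4.9]
opening: 0.0314
grasp_force: 33.4
```

Request:
{"method": "move_tool", "body": {"rows": {"offsets": [[0, 0, 0.002, 0, 0.02], [0, 0, 0.004, 0, 0.02], [0, 0, 0.006, 0, 0.02], [0, 0, 0.006, 0, 0.02], [0, 0, 0.006, 0, 0.02]]}}}

```text
time: 5.15
ee_pos: [0.4648, -0.2473, 0.1932]
tcp_rot: [-180.0, 0.0, 171.0]
wrist_force: [1.0, -4.5, -3.3]
opening: 0.032
grasp_force: 33.8
```

Request:
{"method": "move_tool", "body": {"rows": {"offsets": [[0, 0, 0.001, 0, 0.02], [0, 0, 0.002, 0, 0.02], [0, 0, 0.003, 0, 0.02], [0, 0, 0.003, 0, 0.02], [0, 0, 0.003, 0, 0.02]]}}}

```text
time: 5.57
ee_pos: [0.4648, -0.2473, 0.1902]
tcp_rot: [-180.0, -0.0, 171.0]
wrist_force: [0.4, -5.6, -2.4]
opening: 0.0313
grasp_force: 33.9
```

Contact shows in the force. Another 2.2 mm makes 26 mm of lowering, which is half travel.

Request:
{"method": "move_tool", "body": {"rows": {"offsets": [[0, 0, 0.001, 0, 0.02], [0, 0, 0.002, 0, 0.02], [0, 0, 0.002, 0, 0.02], [0, 0, 0.002, 0, 0.02], [0, 0, 0.002, 0, 0.02]]}}}

```text
time: 5.98
ee_pos: [0.4648, -0.2473, 0.1882]
tcp_rot: [-180.0, 0.0, 171.0]
wrist_force: [-0.9, -5.9, -2.2]
opening: 0.0313
grasp_force: 34.0
```

Run:
```python
from h import *
import cv2
S=bot.camera_info('scene');im=bot.camera('scene')
cv2.imwrite('pics/s2.png',cv2.resize(im[165:265,180:250],None,fx=6,fy=6,interpolation=cv2.INTER_CUBIC))
c,s=np.cos(np.radians(-9.1)),np.sin(np.radians(-9.1))
for z in (.149,.141,.05,.0): print(z,(proj(S,(.4655-.085*c,-.2475-.085*s,z))-[179.5,164.5])*6)
```

```text
0.149 [127.18338934 278.14853531]
0.141 [128.30943861 292.65463223]
0.05 [140.58957952 450.85100836]
0.0 [146.94837356 532.76685777]
```

View pics/s2.png

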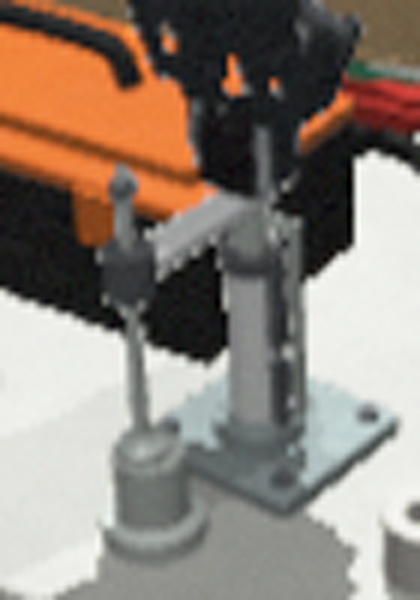

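The foot stands on the bush with its top now clearly standing out of the hub at (125,175)-(128,240). I'll measure how far the hub and knob really moved against the first picture.

Run:
```python
from h import *
import cv2
S=bot.camera_info('scene')
ref=cv2.imread('pics/crop1.png')[:400,480:]   # x4, origin (180,165)
now=np.mean([bot.camera('scene') for _ in range(3)],0).astype(np.uint8)[165:265,180:260]
now=cv2.resize(now,(320,400),interpolation=cv2.INTER_CUBIC)
def m(n,x,y,w,h):
    t=ref[y:y+h,x:x+w];win=now[y-4:y+h+60,x-6:x+w+12]
    r=cv2.matchTemplate(win,t,cv2.TM_CCOEFF_NORMED);_,v,_,p=cv2.minMaxLoc(r)
    print(n,'shift x,y px',(p[0]-6)/4,(p[1]-4)/4,round(v,3))
m('hub',62,120,42,52);m('hub low',62,140,42,34);m('arm',100,98,50,40);m('knob',66,82,30,30);m('foot',72,262,40,32)
P=lambda z:proj(S,(.3815,-.234,z))
print('px/mm hub',((P(.149)-P(.175))/26),'px/mm foot',(P(.05)-P(.068))/18,'knob',(P(.19)-P(.21))/20)
```

```text
hub shift x,y px 0.75 8.5 0.76
hub low shift x,y px 0.5 8.5 0.454
arm shift x,y px 0.75 8.5 0.723
knob shift x,y px 0.75 0.25 0.694
foot shift x,y px -1.5 13.5 0.677
px/mm hub [0.02382445 0.3067349 ] px/mm foot [0.02181444 0.28085648] knob [0.0246362  0.31718604]
```

The image gives about 27.7 ± 1 mm of drop and the arm's own reading 26 to 26.6 mm, so the foot is at about 8.5 mm. I ease up half a millimetre and hold there for over half a second.

Request:
{"method": "move_tool", "body": {"rows": {"offsets": [[0, 0, -0.0005, 0, 0.02], [0, 0, -0.0005, 0, 0.02], [0, 0, -0.0005, 0, 0.02], [0, 0, -0.0005, 0, 0.02], [0, 0, -0.0005, 0, 0.02]]}}}

```text
time: 6.6
ee_pos: [0.4648, -0.2473, 0.1887]
tcp_rot: [-180.0, 0.0, 171.0]
wrist_force: [-0.4, -4.6, -1.3]
opening: 0.032
grasp_force: 33.9
```

Request:
{"method": "move_tool", "body": {"rows": {"offsets": [[0, 0, 0, 0, 0.02], [0, 0, 0, 0, 0.02], [0, 0, 0, 0, 0.02], [0, 0, 0, 0, 0.02], [0, 0, 0, 0, 0.02]]}}}

```text
time: 7.02
ee_pos: [0.4648, -0.2473, 0.1888]
tcp_rot: [-180.0, 0.0, 171.0]
wrist_force: [-0.0, -5.5, -1.5]
opening: 0.0315
grasp_force: 33.9
```

Request:
{"method": "move_tool", "body": {"rows": {"offsets": [[0, 0, -0.006, 0, 0.02], [0, 0, -0.013, 0, 0.02], [0, 0, -0.02, 0, 0.02], [0, 0, -0.027, 0, 0.02], [0, 0, -0.034, 0, 0.02]]}}}

```text
time: 7.43
ee_pos: [0.4648, -0.2473, 0.2224]
tcp_rot: [180.0, -0.0, 171.0]
wrist_force: [1.1, -6.0, -5.7]
opening: 0.0312
grasp_force: 33.3
```

Request:
{"method": "move_tool", "body": {"rows": {"offsets": [[0, 0, -0.007, 0, 0.02], [0, 0, -0.014, 0, 0.02], [0, 0, -0.021, 0, 0.02], [0, 0, -0.028, 0, 0.02], [0, 0, -0.034, 0, 0.02]]}}}

```text
time: 7.85
ee_pos: [0.4648, -0.2473, 0.2565]
tcp_rot: [180.0, -0.0, 171.0]
wrist_force: [0.3, -4.8, -6.4]
opening: 0.0313
grasp_force: 33.4
```

Request:
{"method": "move_tool", "body": {"rows": {"offsets": [[0, 0, 0, 0, 0.02], [0, 0, 0, 0, 0.02], [0, 0, 0, 0, 0.02]]}}}

```text
time: 8.1
ee_pos: [0.4648, -0.2473, 0.2562]
tcp_rot: [-180.0, -0.0, 171.0]
wrist_force: [0.3, -6.0, -3.4]
opening: 0.0315
grasp_force: 33.6
```

It is past the first stop. Now I creep up to the second stop while watching the force.

Request:
{"method": "move_tool", "body": {"rows": {"offsets": [[0, 0, -0.002, 0, 0.02], [0, 0, -0.004, 0, 0.02], [0, 0, -0.006, 0, 0.02], [0, 0, -0.006, 0, 0.02], [0, 0, -0.006, 0, 0.02]]}}}

```text
time: 8.52
ee_pos: [0.4648, -0.2473, 0.2622]
tcp_rot: [-180.0, -0.0, 171.0]
wrist_force: [0.1, -5.8, -3.3]
opening: 0.0316
grasp_force: 33.6
```

Request:
{"method": "move_tool", "body": {"rows": {"offsets": [[0, 0, -0.001, 0, 0.02], [0, 0, -0.002, 0, 0.02], [0, 0, -0.002, 0, 0.02], [0, 0, -0.002, 0, 0.02]]}}}

```text
time: 8.85
ee_pos: [0.4648, -0.2473, 0.2641]
tcp_rot: [-180.0, -0.0, 171.0]
wrist_force: [-0.4, -5.1, -3.6]
opening: 0.0311
grasp_force: 33.5
```

Request:
{"method": "move_tool", "body": {"rows": {"offsets": [[0, 0, -0.0005, 0, 0.02], [0, 0, -0.001, 0, 0.02], [0, 0, -0.001, 0, 0.02], [0, 0, -0.001, 0, 0.02]]}}}

```text
time: 9.18
ee_pos: [0.4648, -0.2473, 0.265]
tcp_rot: [-180.0, -0.0, 171.0]
wrist_force: [0.2, -5.7, -3.9]
opening: 0.0318
grasp_force: 33.4
```

Request:
{"method": "move_tool", "body": {"rows": {"offsets": [[0, 0, -0.0005, 0, 0.02], [0, 0, -0.001, 0, 0.02], [0, 0, -0.001, 0, 0.02], [0, 0, -0.001, 0, 0.02]]}}}

```text
time: 9.52
ee_pos: [0.4648, -0.2473, 0.266]
tcp_rot: [180.0, -0.0, 171.0]
wrist_force: [0.5, -5.4, -4.7]
opening: 0.0317
grasp_force: 33.4
```

Request:
{"method": "move_tool", "body": {"rows": {"offsets": [[0, 0, -0.0005, 0, 0.02], [0, 0, -0.001, 0, 0.02], [0, 0, -0.001, 0, 0.02], [0, 0, -0.001, 0, 0.02]]}}}

```text
time: 9.85
ee_pos: [0.4648, -0.2473, 0.2666]
tcp_rot: [180.0, -0.1, 171.0]
wrist_force: [0.4, -5.7, -7.6]
opening: 0.0315
grasp_force: 33.2
```

Run:
```python
from h import *
import cv2
S=bot.camera_info('scene')
ref=cv2.imread('pics/crop1.png')[:400,480:]
now=np.mean([bot.camera('scene') for _ in range(3)],0).astype(np.uint8)[130:265,180:260]
now=cv2.resize(now,None,fx=4,fy=4,interpolation=cv2.INTER_CUBIC)
cv2.imwrite('pics/s3.png',now)
def m(n,x,y,w,h):
    t=ref[y:y+h,x:x+w];y+=140;win=now[max(0,y-110):y+h+10,x-14:x+w+10]
    r=cv2.matchTemplate(win,t,cv2.TM_CCOEFF_NORMED);_,v,_,p=cv2.minMaxLoc(r)
    print(n,(p[0]-14)/4,(p[1]+max(0,y-110)-y)/4,round(v,3))
m('hub',62,120,42,52);m('arm',100,98,50,40);m('knob',66,82,30,30);m('foot',72,262,40,28)
P=lambda z:proj(S,(.3815,-.234,z))
for n,z in [('hub',.175),('knob',.215),('foot',.068)]: print(n,P(z+.05)-P(z))
```

```text
hub -0.75 -16.75 0.591
arm -1.0 -16.0 0.681
knob -0.5 -16.5 0.719
foot 2.5 -23.25 0.755
hub [ -1.23193804 -15.86094883]
knob [ -1.27697227 -16.44075523]
foot [ -1.12254696 -14.45256114]
```

View pics/s3.png

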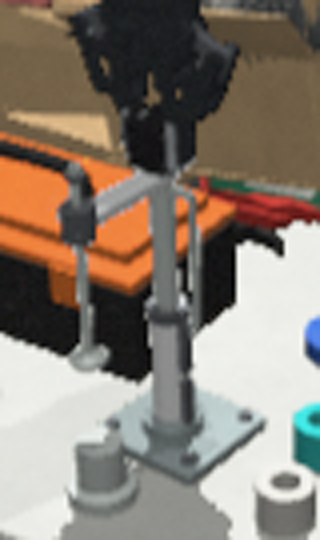

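The force now rises and the TCP lags its command, so the stop has been met. The image shift of about 16.5 px also agrees with 50 mm. The bush and ring stand where they were, and the foot hangs clear. A small extra pull will make it firm.

Request:
{"method": "move_tool", "body": {"rows": {"offsets": [[0, 0, -0.0005, 0, 0.02], [0, 0, -0.001, 0, 0.02], [0, 0, -0.001, 0, 0.02], [0, 0, -0.001, 0, 0.02], [0, 0, -0.001, 0, 0.02]]}}}

```text
time: 10.42
ee_pos: [0.4648, -0.2473, 0.2666]
tcp_rot: [180.0, -0.1, 171.0]
wrist_force: [2.2, -6.7, -12.1]
opening: 0.0314
grasp_force: 32.4
```

Request:
{"method": "move_tool", "body": {"rows": {"offsets": [[0, 0, 0, 0, 0.02], [0, 0, 0, 0, 0.02], [0, 0, 0, 0, 0.02]]}}}

```text
time: 10.67
ee_pos: [0.4648, -0.2473, 0.2666]
tcp_rot: [180.0, -0.1, 171.0]
wrist_force: [2.7, -6.3, -13.9]
opening: 0.0315
grasp_force: 32.4
```

The TCP stays at 0.2666 while the pull grows to 14 N, with no slip and the button pressed. The head is on the second stop.

```bash
python3 -c "from workcell import bot; print(bot.job_done())"
```

```text
the job is handed in; nothing more can be done
None
```

I handed the job in with the head held on its second stop and the button pressed, after the foot had stood on the bush for about 0.9 s, pushed in about 8–9.5 mm (half is 8 mm); the ring and bush stayed where they were.

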